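# Index the board frame's cross arm to the next hole

## Task

Set the board frame to its next width: pull up the orange knob so that its lock pin comes out of the hole, slide the blue cross arm along the tube to the next hole on the side of the yellow tag, and let the pin down fully home in that hole. Finish while still holding the knob in the gripper, with the pin home; do not let go. Leave the meter, the circuit board, the bin and the screwdriver where they are.

Things in the scene. Friction and masses are not known exactly. Their poses are not given: they have to be found in the camera images.
- frame: Board frame fixed on the bench, 225 x 390 mm. Origin on the bench under the middle of its aluminium index tube; y runs along the tube, x across it to the guide rod on the far side, z up. The tube (40 mm wide, 360 mm long, top 45 mm above the bench) has five 14 mm holes on the centre line of its top, at y = -120, -60, 0, 60, 120 mm. End plates 42 mm high.
- cross_arm (a joint): Position of the blue cross arm along the frame's y (m): 0 = pin over the middle hole, where it starts (within 1 mm); +0.06 / -0.06 = over the next hole on the +y / -y side. It slides by hand with about 2 N of friction; while the pin is down in a hole it is locked, with 2 mm of play either way.
- pin_axis (a point): Point on the cross arm where the pin's axis meets the tube's top face (45 mm above the bench); axes as the frame's. The arm's saddle round it is 60 mm across the tube, 50 mm along it, top 53.5 mm above the bench; its steel boss, 22 mm across, rises to 73.5 mm.
- plunger (a joint): Height of the lock plunger (m): 0 = pin fully home, 10 mm deep in the hole; above 0.010 the pin is clear of the tube; 0.016 = upper stop. A spring pushes it down always, with 4 N at 0 and 7.5 N at 0.016. Let down between holes, the pin rests on the tube at 0.010; its nose is round (10 mm across) and centres itself near a hole.
- knob (a point): Centre of the orange plunger knob, an upright cylinder 28 mm across and 24 mm high on the pin's axis, 90 mm above the bench when the pin is home (underside 78 mm, top 102 mm); it rises with the plunger and travels with the cross arm. Axes as the frame's.
- yellow_tag: Yellow block, 30 (x) x 26 (y) mm, 52 mm high, fixed on the bench on the robot's side of the tube, 52 mm from the tube's centre line (x = -52 mm in the frame), level along the tube with the wanted hole (y = +60 or -60 mm). Origin at its underside's centre, axes as the frame's.
- red_tag: Red block of the same size, level with the hole on the other side: the wrong one.
- meter: Red handheld meter, 150 x 75 x 32 mm, lying loose to the left. Leave alone.
- board: Small green circuit board with parts on it, 110 x 75 x 24 mm, lying loose to the left. Leave alone.
- bin: Open black plastic bin, 100 x 100 x 60 mm, loose, to the right. Leave alone.
- driver: Screwdriver with orange handle, lying loose to the right. Leave alone.
Things that resemble listed ones, but are neither listed nor needed, are in the scene too. Of the things shaped like the yellow_tag, the yellow one is meant.

How it is judged:
By the outcome, as a careful person would: the job done as asked, in the order asked, and still so for the second after the job is handed in, while the arm keeps its last pose, push and grip.
It also fails if it takes over 32 s, if anything falls off the work surface, if the arm or the gripper's body presses on something with over 40 N, if the wrist force passes 120 N, or if a joint passes its speed limit or range.

## Robot

A 6-joint arm with a two-finger parallel gripper is mounted at the origin on the work surface. World frame = base frame: x ahead of the robot, y to its left, z up, the work surface at z = 0. Lengths are in m, angles in degrees, forces in N, time in s.
With the tool pointing down it reaches from about 0.25 to 0.725 m from the base axis. Payload 9.7 kg.
Tool frame: the origin (TCP) lies at the centre of the arm's flange, where the gripper is bolted on; the fingertips stand bot.tips_ahead ahead of it and the grasp point (between the pads) lies 155 mm ahead of it (bot.tips_ahead is the distance from the TCP to the fingertips, in m); z points along the fingers, y is the line along which they close (so a half turn about z gives the same grasp; the last joint's range is limited). The gripper opens to 85 mm and grips with 20 to 120 N. Pads are 22 mm wide; open, the fingers measure 114 mm over their backs; the gripper's body (76 mm by 85 mm) begins 54 mm behind the grasp point. The pads swing forward as they close: fully open they stand 13 mm farther back than shut.
Start: joints at [65.489, 4.979, 10.078, 95.1, 0, 90], TCP at [0.228, 0.5, 0.405] pointing down, gripper open.
Joint ranges: [-179.16, 179.16], [-48.56, 103.87], [-65.8, 70.77], [-126.05, 130.52], [-82.76, 87.17], [-180, 180]. Speed limits (degrees/s): [127.2, 127.2, 147.25, 180, 180, 180].

## Interface

Orientations are given as [roll, pitch, yaw] about the fixed x, y, z axes, in that order (R = Rz(yaw) Ry(pitch) Rx(roll)).
In Python, from workcell import bot gives the robot as it stands.
- The arm moves only by the tool drive_tool, never from a script. Its argument "plan" is a list of rows, each an object of numbers: "dx", "dy", "dz": the shift along the tool's x, y, z in m; "roll": the turn about the tool's z in rad; "hand": the finger opening in m, from 0 to 0.0854. In form: [{"dx": .., "dy": .., "dz": .., "roll": .., "hand": ..}, ...]. A call has 1 to 20 rows; each row is the pose to reach, as a shift and turn from the pose commanded when the call began, along the tool's axes at that moment; what a row does not reach only later rows make up. A row lasts 1/12 s, in which the tool goes at most 41.7 mm and 7.16 degrees, less where a joint would pass 70% of its speed; a pose out of reach is approached as far as the arm can. A call with a gripper value outside its range is refused whole. The fingers move at their own pace and stop on an object; "force" is the grip in N (left out, the last holds). Time passes only in rows, so rows that repeat a pose let the fingers close. It gives the time, the measured TCP pose, the force and the opening at its end, in the units of the state.
- bot.get_obs(): the state, without advancing time (a new reading comes with each control period).
- bot.camera(name): name is "scene" or "top" or "wrist"; returns a dict with "frame" (384x512x3 uint8, red, green, blue), "z_map" (384x512 float32, m along the optical axis (not along the pixel's ray), 0 where there is no reading), "mtx" (3x3 intrinsics, pixels), "k1" (the pictures are not rectified: a ray, as slopes to the right and down, at radius r is drawn at 1 + k1 r^2 times it, then the intrinsics apply), "R" (3x3) and "t" (3): a world point X has camera coordinates R X + t. Camera axes: x right, y down, z forward; pixel columns grow to the right and rows downward; lengths in m; the calibration is good to about 2 mm. A picture is of the moment at which its call begins.
- bot.job_done(): hands the job in, once; it reports no verdict.
The state is a dict: "time": time; "q": joint angles; "qd": joint speeds; "joint_efforts": joint torques, N m; "ee_pos": TCP position; "tcp_rot": TCP orientation; "wrist_force": force on the tool from outside, world axes, zero at the start; "torque": the same for the moment, N m; "opening": finger opening in m.
Only numpy, scipy, OpenCV 4.12 (cv2) and the standard library are available. Lean on these libraries where they do the work, as an engineer would, in place of code of your own. Each camera call takes 0.05 s, during which the arm holds its last target. There are 200 camera calls.

## Working session

There is one attempt and no reset: what is moved stays moved. The work goes in short steps, Python scripts to look and compute and a tool call to move; the robot and the scene stay as the last step left them, time stands still between calls to the robot, and variables do not carry over. Pictures are saved under pics/ and viewed, on a budget of 10 in all, crops included, one or two more only if the job needs it, and the job is handed in when it is done.

Besides the shell and the picture viewer there is one more tool, called after "Call:" as name(argument=value, ...), one argument or row to a line, values as JSON. drive_tool: Moves the arm, as the interface text tells. Its arguments: {"type":"object","properties":{"plan":{"type":"array","items":{"type":"object","properties":{"dx":{"type":"number"},"dy":{"type":"number"},"dz":{"type":"number"},"roll":{"type":"number"},"hand":{"type":"number"}}}},"force":{"type":"number"}},"required":["plan"]}

```bash
mkdir -p pics
cat > h.py <<'E'
import numpy as np, cv2
from workcell import bot
def cam(n):
    c=bot.camera(n); 
    return c
def ray(c,u,v):
    K=c["mtx"]; d=np.array([(u-K[0,2])/K[0,0],(v-K[1,2])/K[1,1]]); s=d.copy()
    for _ in range(20): s=d/(1+c["k1"]*(s@s))
    R=np.array(c["R"]); return -R.T@c["t"], R.T@np.array([s[0],s[1],1.])
def onz(c,u,v,z):
    o,r=ray(c,u,v); return o+r*(z-o[2])/r[2]
def pt(c,u,v):
    o,r=ray(c,u,v); return o+r*c["z_map"][int(v),int(u)]
def blobs(c,lo,hi,amin=25):
    h=cv2.cvtColor(c["frame"],cv2.COLOR_RGB2HSV); m=cv2.inRange(h,lo,hi)
    n,l,s,ce=cv2.connectedComponentsWithStats(m)
    return [(ce[i],s[i],l==i) for i in range(1,n) if s[i,4]>=amin]
def save(c,f,crop=None,k=1):
    im=c["frame"][:,:,::-1]
    if crop: im=im[crop[1]:crop[3],crop[0]:crop[2]]
    cv2.imwrite("pics/"+f,cv2.resize(im,None,fx=k,fy=k,interpolation=cv2.INTER_CUBIC))
E
python3 - <<'E'
from h import *
o=bot.get_obs();print(o, bot.tips_ahead)
for n in("top","scene"):
    c=cam(n);save(c,n+"1.png",k=1.5)
    print(n,c["mtx"],c["k1"])
    for nm,lo,hi in(("or",(5,150,120),(17,255,255)),("ye",(20,120,110),(34,255,255)),("red",(0,150,90),(4,255,255)),("bl",(100,120,60),(125,255,255))):
        for ce,s,m in blobs(c,lo,hi):
            print(nm,ce.round(1),s,pt(c,*ce).round(3))
E
```

```text
{'time': 0.0, 'q': array([ 6.54875137e+01,  5.01068768e+00,  1.00332810e+01,  9.51014671e+01,
       -1.13300963e-03,  9.00010784e+01]), 'qd': array([ 0.00173388,  0.02131788,  0.05124016, -0.02972698,  0.0105133 ,
        0.02891022]), 'joint_efforts': array([ 3.16099926e-03, -5.20388818e+01,  4.64798391e+01,  1.63261732e-02,
        1.14542813e-04, -2.61497371e-05]), 'ee_pos': array([0.22818711, 0.50041656, 0.40397638]), 'tcp_rot': array([-1.79921126e+02,  1.13449314e-03,  1.55486437e+02]), 'wrist_force': array([-0.47440293,  0.1531512 ,  0.69314102]), 'torque': array([-0.00081507, -0.03387061, -0.00670088]), 'opening': 0.08519725151831793} 0.1734
top [[427.21064286   0.         258.01477739]
 [  0.         427.21064286 197.81854477]
 [  0.           0.           1.        ]] -0.11010043225212585
or [283.3 192.1] [279 188  10   9  49] [ 0.475 -0.055  0.1  ]
or [408.7 212.8] [392 207  34  12 253] [ 0.428 -0.431  0.028]
ye [487.1  85.3] [484  82   8   8  51] [ 0.833 -0.7    0.026]
ye [460.8  88. ] [457  85   8   7  50] [ 0.82  -0.611  0.027]
ye [493.1 112.5] [489 109   9   8  54] [ 0
[... 1313 characters left out ...]
 139] [ 1.248  0.134 -0.755]
red [441.9  80. ] [424  68  35  31 474] [0.732 0.777 0.018]
red [307.4 114.5] [293  90  34  40 547] [0.43  0.351 0.029]
red [238.7 188.5] [233 180  12  18 171] [ 0.422 -0.021  0.049]
bl [7.1 4.2] [  0   0  22  14 159] [-1.588  0.535 -0.388]
bl [127.1   7.4] [115   0  33  22 388] [-0.587  0.566 -0.073]
bl [185.7   8.7] [180   0  13  22 210] [-0.573  0.921 -0.27 ]
bl [39.8 66.7] [   0   28   85   80 1813] [-0.582  0.079 -0.059]
bl [330.5  37.4] [314  35  34   6  68] [0.289 0.779 0.004]
bl [427.8  96.9] [409  80  40  35 831] [0.72  0.685 0.002]
bl [  6.1 136.5] [  0 131  14  13  50] [-0.99  -0.041 -0.604]
bl [273.8 216.8] [236 197  77  39 747] [ 0.551 -0.041  0.044]
```

Run:
```python
from h import *
c=cam("scene");save(c,"s_crop.png",(160,110,360,260),4)
d=cam("top");save(d,"t_crop.png",(210,110,350,250),4)
def cen(c,lo,hi,near,z):
    b=min(blobs(c,lo,hi),key=lambda b:np.hypot(*(b[0]-near)));return b
for n,lo,hi,nr,z in(("knob",(5,150,120),(17,255,255),(283,192),.102),("yel",(20,120,110),(34,255,255),(306,206),.052),("red",(0,150,90),(4,255,255),(266,216),.052)):
    ce,s,m=cen(d,lo,hi,nr,z)
    v,u=np.nonzero(m);P=np.array([pt(d,a,b) for a,b in zip(u,v)])
    t=P[:,2]>np.percentile(P[:,2],90)-.008
    print(n,"depthmed",np.median(P[t],0).round(4),"plane",onz(d,*ce,z).round(4),"top-face plane",onz(d,u[t].mean(),v[t].mean(),z).round(4),t.sum(),len(t))
ce,s,m=cen(c,(5,150,120),(17,255,255),(248,199),0)
print("scene knob on z=.09",onz(c,*ce,.09),onz(c,*ce,.102))
# blue arm fit direction
ce,s,m=cen(d,(100,120,60),(125,255,255),(276,170),0)
v,u=np.nonzero(m);P=np.array([onz(d,a,b,.045)[:2] for a,b in zip(u,v)]);q=P-P.mean(0);w=np.linalg.svd(q,full_matrices=0)[2][0];print("bluedir",np.degrees(np.arctan2(w[1],w[0])))
print("top cam pos",-d["R"].T@d["t"], "scene",-c["R"].T@c["t"])
```

```text
knob depthmed [ 0.4752 -0.0538  0.1026] plane [ 0.4751 -0.0543  0.102 ] top-face plane [ 0.4757 -0.054   0.102 ] 46 50
yel depthmed [ 0.4418 -0.1228  0.052 ] plane [ 0.44   -0.1235  0.052 ] top-face plane [ 0.4415 -0.1231  0.052 ] 93 117
red depthmed [ 0.4112 -0.0082  0.0524] plane [ 0.4104 -0.0089  0.052 ] top-face plane [ 0.4108 -0.0093  0.052 ] 81 87
scene knob on z=.09 [ 0.48030956 -0.05812958  0.09      ] [ 0.48488654 -0.06476048  0.102     ]
bluedir -166.26143784946882
top cam pos [0.33698173 0.00438819 1.27594863] scene [ 0.86732346 -0.61881474  1.10467827]
```

View pics/s_crop.png

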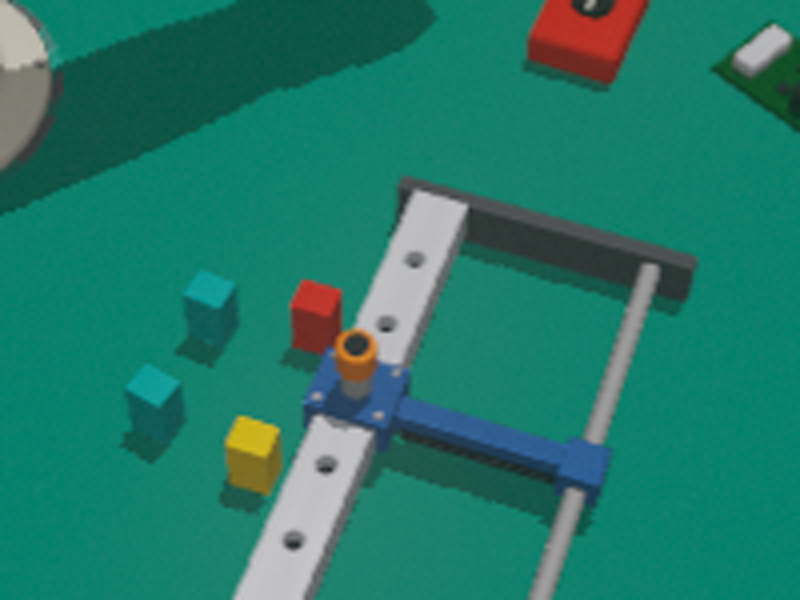

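View pics/t_crop.png

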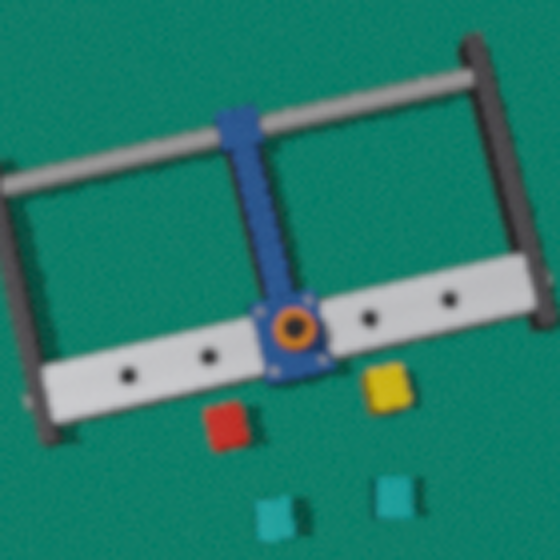

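The scene crop shows the orange knob at (355,345), the yellow tag at (253,455), the red tag at (316,318) and two teal look-alikes at (210,305) and (155,405). In the top crop the yellow tag is at (388,388), beside the hole at (370,318). Only the yellow block fits the description, so the wanted hole is towards frame -y (world right). First I move above the knob.

Call:
drive_tool(
  plan=[
    {"dx":-0.1137,"dy":-0.1004,"dz":0.019,"hand":0.065},
    {"dx":-0.4546,"dy":-0.4016,"dz":0.075,"hand":0.065},
    {"dx":-0.4546,"dy":-0.4016,"dz":0.075,"hand":0.065},
    {"dx":-0.4546,"dy":-0.4016,"dz":0.075,"hand":0.065},
    {"dx":-0.4546,"dy":-0.4016,"dz":0.075,"hand":0.065},
    {"dx":-0.4546,"dy":-0.4016,"dz":0.075,"hand":0.065},
    {"dx":-0.4546,"dy":-0.4016,"dz":0.075,"hand":0.065},
    {"dx":-0.4546,"dy":-0.4016,"dz":0.075,"hand":0.065},
    {"dx":-0.4546,"dy":-0.4016,"dz":0.075,"hand":0.065},
    {"dx":-0.4546,"dy":-0.4016,"dz":0.075,"hand":0.065},
    {"dx":-0.4546,"dy":-0.4016,"dz":0.075,"hand":0.065},
    {"dx":-0.4546,"dy":-0.4016,"dz":0.075,"hand":0.065},
    {"dx":-0.4546,"dy":-0.4016,"dz":0.075,"hand":0.065},
    {"dx":-0.4546,"dy":-0.4016,"dz":0.075,"hand":0.065},
    {"dx":-0.4546,"dy":-0.4016,"dz":0.075,"hand":0.065},
    {"dx":-0.4546,"dy":-0.4016,"dz":0.075,"hand":0.065},
    {"dx":-0.4546,"dy":-0.4016,"dz":0.075,"hand":0.065},
    {"dx":-0.4546,"dy":-0.4016,"dz":0.075,"hand":0.065},
    {"dx":-0.4546,"dy":-0.4016,"dz":0.075,"hand":0.065},
  ],
)

```text
invalid input at $.plan[0]: expected keys dx, dy, dz, roll, hand
```

Run:
```python
from h import *
o=bot.get_obs();print({k:np.round(o[k],3) for k in("time","q","ee_pos","tcp_rot","wrist_force","opening")})
c=cam("wrist");save(c,"w1.png",k=1.5)
for ce,s,m in blobs(c,(5,150,120),(17,255,255)): print(ce.round(1),s,pt(c,*ce),onz(c,*ce,.102))
d=cam("top")
# holes: dark centroids in 9px windows near the seen positions
g=cv2.cvtColor(d["frame"],cv2.COLOR_RGB2GRAY).astype(float)
H=[]
for u,v in((127,376),(209,356),(370,318),(450,299)):
    u,v=round(210+u/4),round(110+v/4);w=g[v-4:v+5,u-4:u+5];k=np.clip(np.percentile(w,70)-40-w,0,None)
    yy,xx=np.mgrid[v-4:v+5,u-4:u+5];H.append(onz(d,(k*xx).sum()/k.sum(),(k*yy).sum()/k.sum(),.045)[:2])
H=np.array(H);print(H,np.linalg.norm(np.diff(H,axis=0),axis=1),H.mean(0),np.degrees(np.arctan2(*(H[0]-H[3])[::-1])))
```

```text
{'time': np.float64(0.2), 'q': array([6.5488e+01, 5.0010e+00, 1.0052e+01, 9.5101e+01, 1.0000e-03,
       9.0000e+01]), 'ee_pos': array([0.228, 0.5  , 0.404]), 'tcp_rot': array([-1.79950e+02, -1.00000e-03,  1.55488e+02]), 'wrist_force': array([-0.545,  0.095, -0.374]), 'opening': np.float64(0.085)}
[[ 0.44692915  0.06301953]
 [ 0.46178765  0.00485123]
 [ 0.49109985 -0.11138689]
 [ 0.50600847 -0.1694256 ]] [0.06003604 0.11987704 0.05992294] [ 0.47645628 -0.05323543] 104.26060038364014
```

View pics/w1.png

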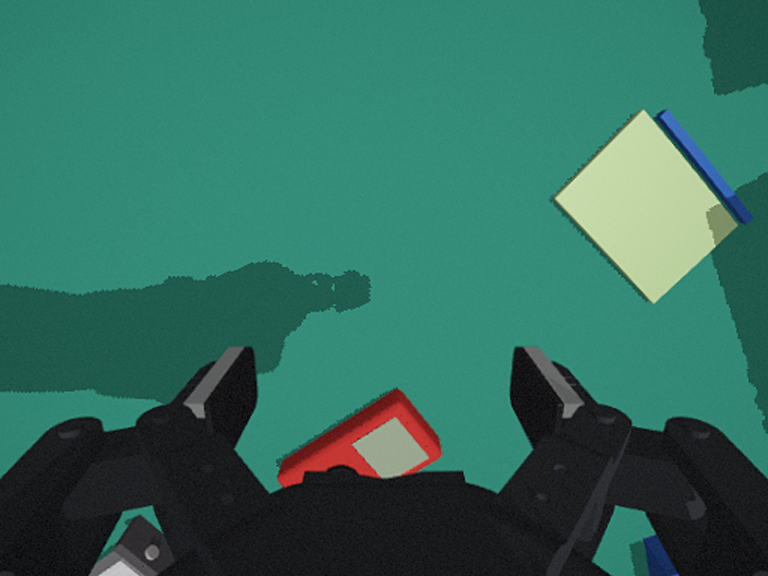

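The move was refused because every row needs all five keys, so nothing moved. The wrist picture shows only the start pose: the fingers, and the meter at (360,440). The hole fit gives 60 mm spacing as described, centre (0.4765, -0.0532) and frame yaw 14.3°. I send the approach again.

Call:
drive_tool(
  plan=[
    {"dx":-0.4546,"dy":-0.4016,"dz":0.075,"roll":0,"hand":0.065},
    {"dx":-0.4546,"dy":-0.4016,"dz":0.075,"roll":0,"hand":0.065},
    {"dx":-0.4546,"dy":-0.4016,"dz":0.075,"roll":0,"hand":0.065},
    {"dx":-0.4546,"dy":-0.4016,"dz":0.075,"roll":0,"hand":0.065},
    {"dx":-0.4546,"dy":-0.4016,"dz":0.075,"roll":0,"hand":0.065},
    {"dx":-0.4546,"dy":-0.4016,"dz":0.075,"roll":0,"hand":0.065},
    {"dx":-0.4546,"dy":-0.4016,"dz":0.075,"roll":0,"hand":0.065},
    {"dx":-0.4546,"dy":-0.4016,"dz":0.075,"roll":0,"hand":0.065},
    {"dx":-0.4546,"dy":-0.4016,"dz":0.075,"roll":0,"hand":0.065},
    {"dx":-0.4546,"dy":-0.4016,"dz":0.075,"roll":0,"hand":0.065},
    {"dx":-0.4546,"dy":-0.4016,"dz":0.075,"roll":0,"hand":0.065},
    {"dx":-0.4546,"dy":-0.4016,"dz":0.075,"roll":0,"hand":0.065},
    {"dx":-0.4546,"dy":-0.4016,"dz":0.075,"roll":0,"hand":0.065},
    {"dx":-0.4546,"dy":-0.4016,"dz":0.075,"roll":0,"hand":0.065},
    {"dx":-0.4546,"dy":-0.4016,"dz":0.075,"roll":0,"hand":0.065},
    {"dx":-0.4546,"dy":-0.4016,"dz":0.075,"roll":0,"hand":0.065},
    {"dx":-0.4546,"dy":-0.4016,"dz":0.075,"roll":0,"hand":0.065},
    {"dx":-0.4546,"dy":-0.4016,"dz":0.075,"roll":0,"hand":0.065},
    {"dx":-0.4546,"dy":-0.4016,"dz":0.075,"roll":0,"hand":0.065},
  ],
)

```text
time: 1.88
ee_pos: [0.4749, -0.0528, 0.33]
tcp_rot: [180.0, 0.0, 155.5]
wrist_force: [0.3, 0.5, -0.7]
opening: 0.0649
```

Run:
```python
from h import *
o=bot.get_obs();print({k:np.round(o[k],4) for k in("time","q","ee_pos","tcp_rot","wrist_force","opening")})
c=cam("wrist");save(c,"w2.png",k=1.5)
for ce,s,m in blobs(c,(5,150,120),(17,255,255)): print(ce.round(1),s,pt(c,*ce),onz(c,*ce,.102))
```

```text
{'time': np.float64(1.8833), 'q': array([-6.34150e+00, -5.76450e+00, -8.87640e+00,  8.68751e+01,
        1.08000e-02,  1.81098e+01]), 'ee_pos': array([ 0.4749, -0.0528,  0.33  ]), 'tcp_rot': array([1.799857e+02, 9.000000e-03, 1.555486e+02]), 'wrist_force': array([ 0.3185,  0.495 , -0.7079]), 'opening': np.float64(0.0649)}
[254.4 199.1] [236 181  38  42 774] [ 0.47137588 -0.05155421  0.10359883] [ 0.47185929 -0.05177974  0.102     ]
```

View pics/w2.png

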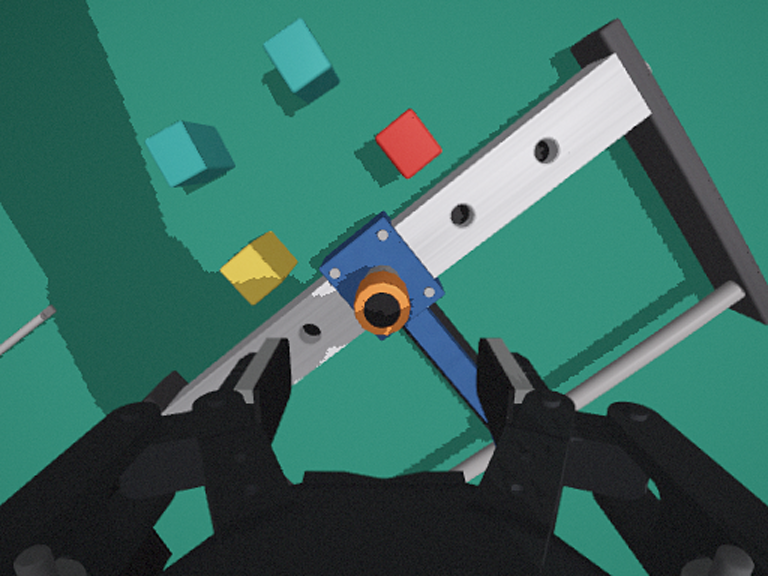

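The wrist picture shows the knob ring centred at about (382,306) between the open fingers, yellow tag at (258,268), its hole at (310,332). Corrected for the visible side wall, the knob is near (0.475, -0.053), agreeing with the top view. Next: turn the closing line along the tube and descend.

Call:
drive_tool(
  plan=[
    {"dx":-0.0008,"dy":0,"dz":0,"roll":-0.677,"hand":0.065},
    {"dx":-0.0008,"dy":0,"dz":0,"roll":-0.677,"hand":0.065},
    {"dx":-0.0008,"dy":0,"dz":0,"roll":-0.677,"hand":0.065},
    {"dx":-0.0008,"dy":0,"dz":0,"roll":-0.677,"hand":0.065},
    {"dx":-0.0008,"dy":0,"dz":0.02,"roll":-0.677,"hand":0.065},
    {"dx":-0.0008,"dy":0,"dz":0.04,"roll":-0.677,"hand":0.065},
    {"dx":-0.0008,"dy":0,"dz":0.06,"roll":-0.677,"hand":0.065},
    {"dx":-0.0008,"dy":0,"dz":0.075,"roll":-0.677,"hand":0.065},
    {"dx":-0.0008,"dy":0,"dz":0.086,"roll":-0.677,"hand":0.065},
    {"dx":-0.0008,"dy":0,"dz":0.086,"roll":-0.677,"hand":0.065},
    {"dx":-0.0008,"dy":0,"dz":0.086,"roll":-0.677,"hand":0.065},
  ],
)

```text
time: 2.85
ee_pos: [0.4758, -0.0534, 0.244]
tcp_rot: [180.0, -0.0, -165.7]
wrist_force: [0.1, -0.9, -0.4]
opening: 0.0651
```

Run:
```python
from h import *
c=cam("wrist");save(c,"w3.png",k=1.5)
o=bot.get_obs();print({k:np.round(o[k],4) for k in("time","q","ee_pos","tcp_rot","wrist_force","opening")})
for ce,s,m in blobs(c,(5,150,120),(17,255,255)): print(ce.round(1),s,pt(c,*ce),onz(c,*ce,.102))
```

```text
{'time': np.float64(2.9), 'q': array([-6.41560e+00, -4.82590e+00, -1.74400e+01,  7.73265e+01,
       -1.00000e-04, -2.07324e+01]), 'ee_pos': array([ 0.4761, -0.0535,  0.2446]), 'tcp_rot': array([-1.799789e+02,  5.550000e-02, -1.656832e+02]), 'wrist_force': array([-0.3306,  0.2275,  0.8463]), 'opening': np.float64(0.0651)}
[252.2 252.4] [ 222  222   61   73 2332] [ 0.4681112  -0.05613564  0.10358412] [ 0.46896183 -0.05593771  0.102     ]
```

View pics/w3.png

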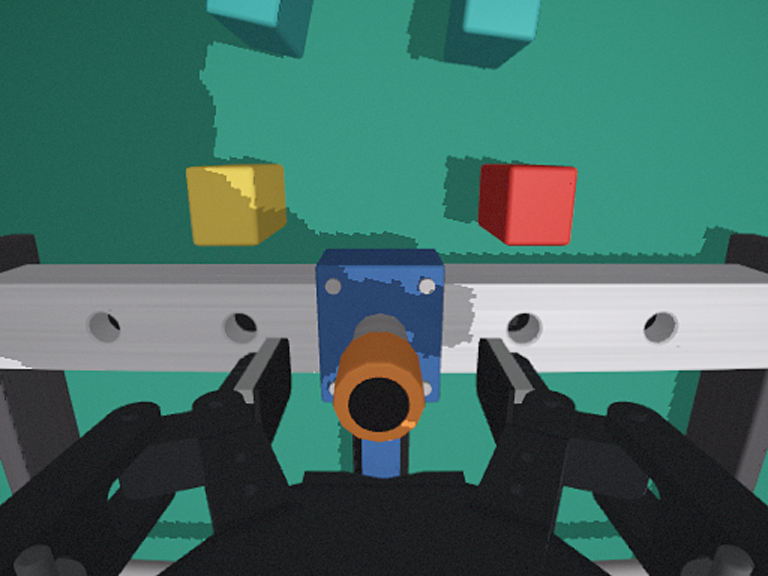

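The turned wrist view shows the knob cap at (379,402) between the pads at x=289 and x=478, about 1 mm off centre towards the yellow side. I shift by that and close.

Call:
drive_tool(
  plan=[
    {"dx":0,"dy":-0.001,"dz":0,"roll":0,"hand":0.05},
    {"dx":0,"dy":-0.001,"dz":0,"roll":0,"hand":0.03},
    {"dx":0,"dy":-0.001,"dz":0,"roll":0,"hand":0.015},
    {"dx":0,"dy":-0.001,"dz":0,"roll":0,"hand":0.015},
    {"dx":0,"dy":-0.001,"dz":0,"roll":0,"hand":0.015},
    {"dx":0,"dy":-0.001,"dz":0,"roll":0,"hand":0.015},
    {"dx":0,"dy":-0.001,"dz":0,"roll":0,"hand":0.015},
    {"dx":0,"dy":-0.001,"dz":0,"roll":0,"hand":0.015},
  ],
  force=60,
)

```text
time: 3.57
ee_pos: [0.4764, -0.055, 0.2447]
tcp_rot: [-180.0, 0.1, -165.7]
wrist_force: [-1.6, -0.3, 5.3]
opening: 0.0262
```

Call:
drive_tool(
  plan=[
    {"dx":0,"dy":0,"dz":-0.003,"roll":0,"hand":0.015},
    {"dx":0,"dy":0,"dz":-0.006,"roll":0,"hand":0.015},
    {"dx":0,"dy":0,"dz":-0.009,"roll":0,"hand":0.015},
    {"dx":0,"dy":0,"dz":-0.0115,"roll":0,"hand":0.015},
    {"dx":0,"dy":0,"dz":-0.0135,"roll":0,"hand":0.015},
    {"dx":0,"dy":0,"dz":-0.0135,"roll":0,"hand":0.015},
    {"dx":0,"dy":0,"dz":-0.0135,"roll":0,"hand":0.015},
  ],
)

```text
time: 4.15
ee_pos: [0.4763, -0.0549, 0.2571]
tcp_rot: [-180.0, 0.0, -165.7]
wrist_force: [5.0, -0.6, -8.3]
opening: 0.0267
```

Run:
```python
from h import *
o=bot.get_obs();print({k:np.round(o[k],4) for k in("time","ee_pos","tcp_rot","wrist_force","torque","opening")})
c=cam("scene");save(c,"s2.png",(190,140,310,260),5)
```

```text
{'time': np.float64(4.15), 'ee_pos': array([ 0.4763, -0.0549,  0.2571]), 'tcp_rot': array([-1.799933e+02,  1.340000e-02, -1.657193e+02]), 'wrist_force': array([ 5.0268, -0.6318, -8.2838]), 'torque': array([-0.2473, -1.1076, -0.0104]), 'opening': np.float64(0.0267)}
```

View pics/s2.png

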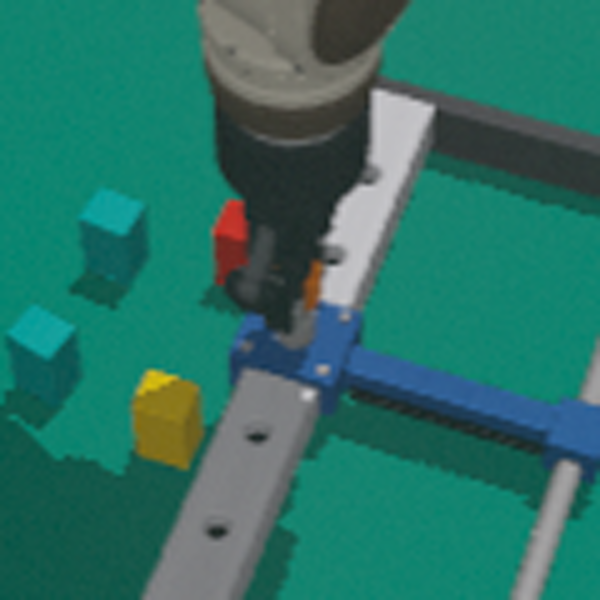

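The knob is up: the steel boss/shank shows below the orange at (315,285), and the wrist reads about -8 N, matching the spring. The wanted hole is at (258,435). I make a short test slide first to confirm it is unlocked.

Call:
drive_tool(
  plan=[
    {"dx":-0.0005,"dy":-0.002,"dz":0,"roll":0,"hand":0.015},
    {"dx":-0.0005,"dy":-0.005,"dz":0,"roll":0,"hand":0.015},
    {"dx":-0.0005,"dy":-0.008,"dz":0,"roll":0,"hand":0.015},
    {"dx":-0.0005,"dy":-0.008,"dz":0,"roll":0,"hand":0.015},
  ],
)

```text
time: 4.53
ee_pos: [0.4786, -0.0629, 0.2569]
tcp_rot: [180.0, -0.0, -165.7]
wrist_force: [3.2, 1.7, -6.6]
opening: 0.0263
```

It slides freely with about 2 N. I carry on to the hole.

Call:
drive_tool(
  plan=[
    {"dx":0,"dy":-0.005,"dz":0,"roll":0,"hand":0.015},
    {"dx":0,"dy":-0.011,"dz":0,"roll":0,"hand":0.015},
    {"dx":0,"dy":-0.017,"dz":0,"roll":0,"hand":0.015},
    {"dx":0,"dy":-0.023,"dz":0,"roll":0,"hand":0.015},
    {"dx":0,"dy":-0.029,"dz":0,"roll":0,"hand":0.015},
    {"dx":0,"dy":-0.035,"dz":0,"roll":0,"hand":0.015},
    {"dx":0,"dy":-0.04,"dz":0,"roll":0,"hand":0.015},
    {"dx":0,"dy":-0.045,"dz":0,"roll":0,"hand":0.015},
    {"dx":0,"dy":-0.049,"dz":0,"roll":0,"hand":0.015},
    {"dx":0,"dy":-0.051,"dz":0,"roll":0,"hand":0.015},
    {"dx":0,"dy":-0.051,"dz":0,"roll":0,"hand":0.015},
    {"dx":0,"dy":-0.051,"dz":0,"roll":0,"hand":0.015},
  ],
)

```text
time: 5.53
ee_pos: [0.4913, -0.1123, 0.2573]
tcp_rot: [-179.9, -0.0, -165.7]
wrist_force: [1.3, -1.4, -7.7]
opening: 0.0264
```

Run:
```python
from h import *
o=bot.get_obs();print({k:np.round(o[k],4) for k in("time","ee_pos","tcp_rot","wrist_force","torque","opening")})
p=o["ee_pos"][:2]-[.47646,-.05324];a=np.radians(14.26);print("frame xy",p@[np.cos(a),np.sin(a)],p@[-np.sin(a),np.cos(a)])
c=cam("wrist");save(c,"w4.png",k=1.5)
# visible outer hole at y=-120 vs +60.. and saddle edges in wrist view on z=.0535
for ce,s,m in blobs(c,(100,100,40),(125,255,255),200):
    print(ce,s[:4],onz(c,s[0],ce[1],.0535),onz(c,s[0]+s[2],ce[1],.0535))
```

```text
{'time': np.float64(5.5333), 'ee_pos': array([ 0.4913, -0.1123,  0.2573]), 'tcp_rot': array([-1.799316e+02, -1.060000e-02, -1.657498e+02]), 'wrist_force': array([ 1.3122, -1.4073, -7.749 ]), 'torque': array([-0.268 , -0.362 ,  0.0437]), 'opening': np.float64(0.0264)}
frame xy -0.0001999509235666427 -0.06088388262362138
[255.10038119 189.39542567] [216 162  80  72] [ 0.48034124 -0.14034678  0.0535    ] [ 0.46790731 -0.09145593  0.0535    ]
[255.52050473 304.91324921] [244 291  24  29] [ 0.56023013 -0.10287271  0.0535    ] [ 0.55597074 -0.08614876  0.0535    ]
```

View pics/w4.png

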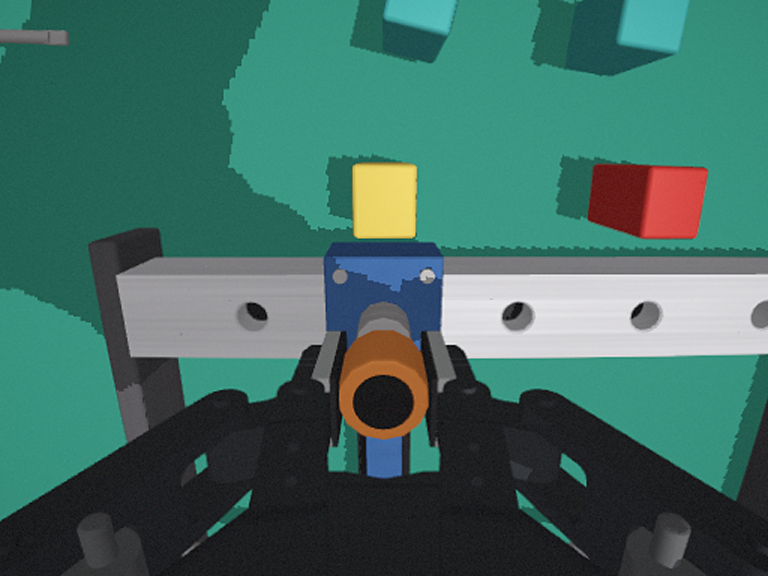

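The wrist view shows the saddle centred at x=383.8, between the holes at x=251 and x=517.5 (mid 384.3) and level with the yellow tag (384,200). So it is within about 0.3 mm of the hole. I lower the pin.

Call:
drive_tool(
  plan=[
    {"dx":0,"dy":0,"dz":0.002,"roll":0,"hand":0.015},
    {"dx":0,"dy":0,"dz":0.004,"roll":0,"hand":0.015},
    {"dx":0,"dy":0,"dz":0.006,"roll":0,"hand":0.015},
    {"dx":0,"dy":0,"dz":0.008,"roll":0,"hand":0.015},
    {"dx":0,"dy":0,"dz":0.01,"roll":0,"hand":0.015},
    {"dx":0,"dy":0,"dz":0.0115,"roll":0,"hand":0.015},
    {"dx":0,"dy":0,"dz":0.0125,"roll":0,"hand":0.015},
    {"dx":0,"dy":0,"dz":0.0135,"roll":0,"hand":0.015},
    {"dx":0,"dy":0,"dz":0.0135,"roll":0,"hand":0.015},
    {"dx":0,"dy":0,"dz":0.0135,"roll":0,"hand":0.015},
  ],
)

```text
time: 6.42
ee_pos: [0.4912, -0.1119, 0.2447]
tcp_rot: [-180.0, 0.1, -165.7]
wrist_force: [-3.9, -1.7, 5.7]
opening: 0.0262
```

The height is back to the pre-lift 244.7 mm and the force is +5.7 N, as at the first grip, so the pin has bottomed. I press 0.5 mm more for margin and check.

Call:
drive_tool(
  plan=[
    {"dx":0,"dy":0,"dz":0.0005,"roll":0,"hand":0.015},
    {"dx":0,"dy":0,"dz":0.0005,"roll":0,"hand":0.015},
    {"dx":0,"dy":0,"dz":0.0005,"roll":0,"hand":0.015},
    {"dx":0,"dy":0,"dz":0.0005,"roll":0,"hand":0.015},
  ],
)

```text
time: 6.75
ee_pos: [0.4912, -0.1119, 0.2446]
tcp_rot: [-180.0, 0.1, -165.7]
wrist_force: [-5.3, -0.1, 9.1]
opening: 0.0264
```

Run:
```python
from h import *
o=bot.get_obs();print({k:np.round(o[k],4) for k in("time","ee_pos","wrist_force","opening")})
c=cam("wrist");im=c["frame"][:,:,::-1];d=cam("scene")["frame"][:,:,::-1]
cv2.imwrite("pics/fin.png",np.hstack([cv2.resize(im[130:330,150:350],(400,400)),cv2.resize(d[150:270,190:310],(400,400))]))
for ce,s,m in blobs(c,(5,150,120),(17,255,255)):
    z=[pt(c,u,v)[2] for v,u in zip(*np.nonzero(m))];print("knob top z",np.percentile(z,90),s)
```

```text
{'time': np.float64(6.75), 'ee_pos': array([ 0.4912, -0.1119,  0.2446]), 'wrist_force': array([-5.3458, -0.0719,  9.0642]), 'opening': np.float64(0.0264)}
knob top z 0.10314201517750568 [ 226  220   60   72 2329]
```

View pics/fin.png

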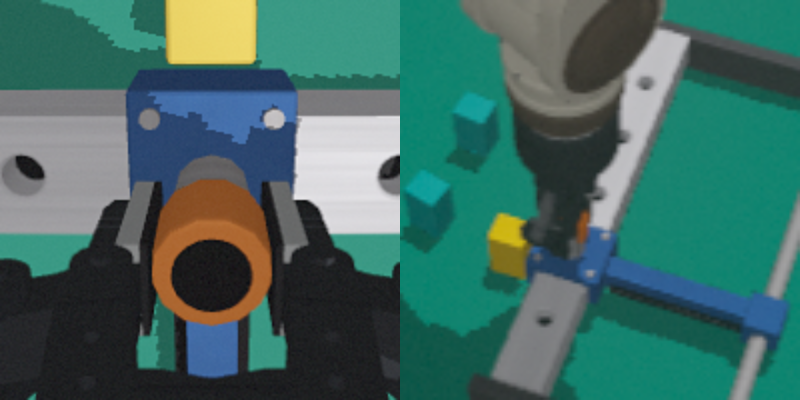

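The picture shows the knob held between the pads at (210,250), and the saddle level with the yellow tag at (210,30). The knob top measures 103 mm against 102 mm when home; on the first, locked look it read about 103 mm as well. I hand the job in.

```bash
python3 -c "
from workcell import bot
print(bot.job_done())"
```

```text
the job is handed in; nothing more can be done
None
```

I set the frame to its next width: I pulled the orange knob up about 12.5 mm and slid the cross arm 59 mm towards the yellow tag. I then let the pin down into that hole, and the knob is still in the gripper at 60 N. I handed the job in at 6.75 s of the 32 s.

**Last checks:**
- **Pin height:** the tool is back at its height from before the lift (244.6 mm against 244.7 mm). The knob top reads 103 mm; 102 mm is nominal when home, and it read about 103 mm before the lift too.
- **Pin seated:** the wrist force is +9 N upwards, so the pin is on its stop. Resting between holes, it would sit about 10 mm higher.
- **Position:** just before lowering, the saddle was within about 0.3 mm of the middle between the neighbouring holes, level with the yellow tag.

**Disagreements and gaps:**
- The first move call was refused because the rows lacked the "roll" key; nothing moved.
- The finger opening reads about 26.4 mm on the 28 mm knob.
- A side force of about 5 N remained at the end.
- I did not test the lock by pushing the arm sideways.
- I did not re-measure the meter, the circuit board, the bin or the screwdriver at the end, but the arm did not go down near them.

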